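# Find the soft microscope foot and flag it

### The arm

A 6-joint arm with a two-finger parallel gripper is mounted at the origin on the work surface. World frame = base frame: x ahead of the robot, y to its left, z up, the work surface at z = 0. Lengths are in mm, angles in rad, forces in N, time in s.
With the tool pointing down it reaches from about 375 to 925 mm from the base axis. Payload 5.7 kg.
Tool frame: the origin (TCP) lies at the very end of the fingers, on their centre line; the grasp point (between the pads) lies 19 mm behind it; z points along the fingers, y is the line along which they close (so a half turn about z gives the same grasp; the last joint's range is limited). The gripper opens to 85 mm and grips with 20 to 120 N. Pads are 22 mm wide; open, the fingers measure 114 mm over their backs; the gripper's body (76 mm by 85 mm) begins 54 mm behind the grasp point. The pads swing forward as they close: fully open they stand 13 mm farther back than shut.
Start: joints at [-1.408, 0.359, 1.51, -0, 1.272, -0.115], TCP at [164.53, -576.969, 231.267] pointing down, gripper open.
Joint ranges: [-2.97, 2.97], [-1.01, 2.36], [0.21, 2.38], [-0.96, 4.11], [0.2, 2.71], [-2.98, 2.98]. Speed limits (rad/s): [2.39, 2.39, 3.14, 3.14, 3.14, 3.14].

### API

Orientations are given as a unit quaternion [x, y, z, w].
In Python, from plant import r, capture, get_calibration, ticket gives the robot as it stands.
- The arm moves only by the tool step_arm, never from a script. Its arguments are lists of equal length, an entry for each row: "offset": the shift along the tool's x, y, z each as a share of 30 mm, from -1 to 1, a list of three; "dr": the turn, a rotation vector about the tool's x, y, z each as a share of 0.1 rad, from -1 to 1, a list of three. In form: {"offset": [[tx, ty, tz], ...], "dr": [[wx, wy, wz], ...]}. A call has 1 to 5 rows; each row shifts and turns the commanded pose from where the row before left it, along the tool's axes as they then stand; what a row does not reach is not made up. A row lasts 1/8 s, in which the tool goes at most 62.5 mm and 10.7 degrees, less where a joint would pass 70% of its speed; a pose out of reach is approached as far as the arm can. A call with a number of a shift or a turn outside -1 to 1 is refused whole. A call with a gripper value outside its range is refused whole. "jaw" is the gripper's target within -1 to 1 (fully open at 1, half-way at 0, shut at -1), set as the call begins (left out, the last holds). The fingers move at their own pace and stop on an object; the grip force is fixed at half the most. Time passes only in rows, so rows that do not move let the fingers close. It gives the time, the measured TCP pose, the force, the opening and the grip force at its end, in the units of the state.
- r.state(): the state, without advancing time (a new reading comes with each control period).
- capture(name): name is "side" or "top"; returns the picture (400x640x3 uint8, blue, green, red); there is no depth.
- get_calibration(name): a dict with "fx", "fy", "cx", "cy" (pixels), "k1" (the pictures are not rectified: a ray, as slopes to the right and down, at radius r is drawn at 1 + k1 r^2 times it, then the intrinsics apply), "eye" and "attitude" of the camera in the world. Camera axes: x right, y up, looking along -z (the intrinsics and any distortion apply to the point x, -y, -z); pixel columns grow to the right and rows downward; lengths in mm; the calibration is good to about 2 mm. A picture is of the moment at which its call begins. get_calibration takes no time and is no camera call.
- ticket.sign_off(): hands the job in; it is judged then, once.
The state is a dict: "t": time; "q": joint angles; "joint_vel": joint speeds; "effort": joint torques, N m; "tcp_pos": TCP position; "ee_rot": TCP orientation; "ft_force": force on the tool from outside, world axes, zero at the start; "wrist_torque": the same for the moment, N m; "opening": finger opening in mm; "gripper_force": force on a finger pad.
Only numpy, scipy, OpenCV 4.12 (cv2) and the standard library are available. Lean on these libraries where they do the work, as an engineer would, in place of code of your own. Each camera call takes 0.05 s, during which the arm holds its last target. There are 200 camera calls.

### The job

One of the three vibration-isolating microscope feet has gone soft. With the fingertips press each black round pad in turn, from your left to your right (the left foot is on the +y side), at least half of its travel down, to find the softest; then push the white tag of that foot fully down. Leave the other two tags up, let the pads spring back, and leave the other things on the bench where they are.

Things in the scene. Friction and masses are not known exactly. Their poses are not given: they have to be found in the camera images.
- mount_left: The left (+y) one of three look-alike vibration-isolating microscope feet in a row across the bench, fixed: aluminium plate 120 (x) x 70 (y) x 10 mm, black spring pad at local x +25 mm, white tag above a black block (26 x 36 mm, top at z 34 mm) at local x -37 mm. Origin: centre of the plate's underside; z up. The feet differ only in their springs; which is softest varies.
- pad_left (a point): Where the centre of the left foot's pad top is while the pad is up, 60 mm above the bench (fixed point; it does not move with the pad). The pad is a flat black rubber disc, 48 mm across, on a coil spring; it goes 14 mm down to a stop and springs back. Fully down takes about 5 to 18 N; at equal depth the softest takes about half the force of the next. Slightly preloaded, linear.
- tag_left (a joint): How far the tag of the left foot is pushed down, in m: 0 up, 0.015 fully down on its block. It slides stiffly (about 3 N) and stays where it is left; it starts within 1.5 mm of the top.
- tag_left_top (a point): Centre of the flat top of the left foot's tag, a white plate 24 (x) x 30 (y) x 5 mm on a stem above the black block; top 54 mm above the bench when up, 39 mm when fully down. The point moves with the tag.
- mount_middle: The middle one of three look-alike vibration-isolating microscope feet in a row across the bench, fixed: aluminium plate 120 (x) x 70 (y) x 10 mm, black spring pad at local x +25 mm, white tag above a black block (26 x 36 mm, top at z 34 mm) at local x -37 mm. Origin: centre of the plate's underside; z up. The feet differ only in their springs; which is softest varies.
- pad_middle (a point): Where the centre of the middle foot's pad top is while the pad is up, 60 mm above the bench (fixed point; it does not move with the pad). The pad is a flat black rubber disc, 48 mm across, on a coil spring; it goes 14 mm down to a stop and springs back. Fully down takes about 5 to 18 N; at equal depth the softest takes about half the force of the next. Slightly preloaded, linear.
- tag_middle (a joint): How far the tag of the middle foot is pushed down, in m: 0 up, 0.015 fully down on its block. It slides stiffly (about 3 N) and stays where it is left; it starts within 1.5 mm of the top.
- tag_middle_top (a point): Centre of the flat top of the middle foot's tag, a white plate 24 (x) x 30 (y) x 5 mm on a stem above the black block; top 54 mm above the bench when up, 39 mm when fully down. The point moves with the tag.
- mount_right: The right (-y) one of three look-alike vibration-isolating microscope feet in a row across the bench, fixed: aluminium plate 120 (x) x 70 (y) x 10 mm, black spring pad at local x +25 mm, white tag above a black block (26 x 36 mm, top at z 34 mm) at local x -37 mm. Origin: centre of the plate's underside; z up. The feet differ only in their springs; which is softest varies.
- pad_right (a point): Where the centre of the right foot's pad top is while the pad is up, 60 mm above the bench (fixed point; it does not move with the pad). The pad is a flat black rubber disc, 48 mm across, on a coil spring; it goes 14 mm down to a stop and springs back. Fully down takes about 5 to 18 N; at equal depth the softest takes about half the force of the next. Slightly preloaded, linear.
- tag_right (a joint): How far the tag of the right foot is pushed down, in m: 0 up, 0.015 fully down on its block. It slides stiffly (about 3 N) and stays where it is left; it starts within 1.5 mm of the top.
- tag_right_top (a point): Centre of the flat top of the right foot's tag, a white plate 24 (x) x 30 (y) x 5 mm on a stem above the black block; top 54 mm above the bench when up, 39 mm when fully down. The point moves with the tag.
- vial_1: Small amber glass vial with white cap, 24 mm across, 50 mm high, standing between the left and the middle foot. Origin: centre of its underside. Bystander: leave it alone.
- vial_2: Small amber glass vial with white cap, 24 mm across, 50 mm high, standing between the middle and the right foot. Origin: centre of its underside. Bystander: leave it alone.
- flask: Clear culture flask lying flat, 85 x 115 x 34 mm with neck and white cap, beyond the feet. Origin: centre of its underside. Bystander: leave it alone.
- dishes: Two stacked covered dishes, 94 mm across, 32 mm high, beyond the feet on the left. Origin: centre of its underside. Bystander: leave it alone.
- reagent: Amber reagent bottle, 66 mm across, 150 mm high, beyond the feet on the right. Origin: centre of its underside. Bystander: leave it alone.
- tip_box: Grey box with clear cover, 88 x 123 x 62 mm, to the left of the feet. Origin: centre of its underside. Bystander: leave it alone.
- screwdriver: Screwdriver, 170 mm long, lying to the right of the feet. Origin near its middle. Bystander: leave it alone.
- nut: Brass knurled nut, 28 mm across, 20 mm high, between the robot and the feet. Origin: centre of its underside. Bystander: leave it alone.
There are look-alikes about, which are no part of the job. Leave any turquoise look-alike of the mount_middle alone.

How it is judged (in metres and radians):
On the way, in this order (a step that is already met when the one before it is completed fails the run):
1. the left foot's pad has been pressed at least half way (over 6 of 14 mm) (((horizontal distance between soft_pad_c0 and pad_left below 0.02 m and height (world z) of soft_pad_c0 below 0.047 m) or (horizontal distance between firm_pad_c0 and pad_left below 0.02 m and height (world z) of firm_pad_c0 below 0.047 m) or (horizontal distance between hard_pad_c0 and pad_left below 0.02 m and height (world z) of hard_pad_c0 below 0.047 m))), for 0.1 s.
2. then the middle foot's pad has been pressed at least half way (((horizontal distance between soft_pad_c0 and pad_middle below 0.02 m and height (world z) of soft_pad_c0 below 0.047 m) or (horizontal distance between firm_pad_c0 and pad_middle below 0.02 m and height (world z) of firm_pad_c0 below 0.047 m) or (horizontal distance between hard_pad_c0 and pad_middle below 0.02 m and height (world z) of hard_pad_c0 below 0.047 m))), for 0.1 s.
3. then the right foot's pad has been pressed at least half way (((horizontal distance between soft_pad_c0 and pad_right below 0.02 m and height (world z) of soft_pad_c0 below 0.047 m) or (horizontal distance between firm_pad_c0 and pad_right below 0.02 m and height (world z) of firm_pad_c0 below 0.047 m) or (horizontal distance between hard_pad_c0 and pad_right below 0.02 m and height (world z) of hard_pad_c0 below 0.047 m))), for 0.1 s.
4. then the tag of the softest foot has been pushed down (over 12 of 15 mm) (((horizontal distance between soft_pad_c0 and pad_left below 0.02 m and value of joint tag_left above 0.012 m and value of joint each of tag_middle, tag_right below 0.005 m) or (horizontal distance between soft_pad_c0 and pad_middle below 0.02 m and value of joint tag_middle above 0.012 m and value of joint each of tag_left, tag_right below 0.005 m) or (horizontal distance between soft_pad_c0 and pad_right below 0.02 m and value of joint tag_right above 0.012 m and value of joint each of tag_left, tag_middle below 0.005 m))), for 0.2 s.
At the end, for the whole second after the job is handed in: The softest foot's tag is down by more than 12 of its 15 mm, the other two tags are less than 5 mm down, all three pads have sprung back to within 3 mm of the top, and no loose thing on the bench has moved more than 20 mm (((horizontal distance between soft_pad_c0 and pad_left below 0.02 m and value of joint tag_left above 0.012 m and value of joint each of tag_middle, tag_right below 0.005 m) or (horizontal distance between soft_pad_c0 and pad_middle below 0.02 m and value of joint tag_middle above 0.012 m and value of joint each of tag_left, tag_right below 0.005 m) or (horizontal distance between soft_pad_c0 and pad_right below 0.02 m and value of joint tag_right above 0.012 m and value of joint each of tag_left, tag_middle below 0.005 m)) and height (world z) of each of soft_pad_c0, firm_pad_c0, hard_pad_c0 above 0.05 m and not (distance of vial_1 from where it was at the start of the episode above 0.02 m) and not (distance of vial_2 from where it was at the start of the episode above 0.02 m) and not (distance of flask from where it was at the start of the episode above 0.02 m) and not (distance of dishes from where it was at the start of the episode above 0.02 m) and not (distance of reagent from where it was at the start of the episode above 0.02 m) and not (distance of tip_box from where it was at the start of the episode above 0.02 m) and not (distance of screwdriver from where it was at the start of the episode above 0.02 m) and not (distance of nut from where it was at the start of the episode above 0.02 m)); the robot touches nothing.
It fails at once if the tag of a foot that is not the softest is pushed 5 mm or more down ((value of joint tag_left above 0.005 m and not (horizontal distance between soft_pad_c0 and pad_left below 0.02 m)) or (value of joint tag_middle above 0.005 m and not (horizontal distance between soft_pad_c0 and pad_middle below 0.02 m)) or (value of joint tag_right above 0.005 m and not (horizontal distance between soft_pad_c0 and pad_right below 0.02 m))).
It fails at once if a loose thing on the bench is lifted, carried or pushed more than 20 mm (distance of any of vial_1, vial_2, flask, dishes, reagent, tip_box, screwdriver, nut from where it was at the start of the episode above 0.02 m).
It also fails if it takes over 51 s, if anything falls off the work surface, if the arm or the gripper's body presses on something with over 40 N, if the wrist force passes 120 N, or if a joint passes its speed limit or range.

## Working session

There is one attempt and no reset: what is moved stays moved. The work goes in short steps, Python scripts to look and compute and a tool call to move; the robot and the scene stay as the last step left them, time stands still between calls to the robot, and variables do not carry over. Pictures are saved under pics/ and viewed, at most 10 in all, crops included, and the job is handed in when it is done.

Besides the shell and the picture viewer there is one more tool, called after "Call:" as name(argument=value, ...) on one line, values as JSON. step_arm: Moves the arm, as the interface text tells. Its arguments: {"type":"object","properties":{"offset":{"type":"array","items":{"type":"array","items":{"type":"number","minimum":-1,"maximum":1}}},"dr":{"type":"array","items":{"type":"array","items":{"type":"number","minimum":-1,"maximum":1}}},"jaw":{"type":"number"}},"required":["offset","dr"]}

```bash
mkdir -p pics
python3 - <<'E'
from plant import r,capture,get_calibration
import cv2
for n in("top","side"):
    cv2.imwrite(f"pics/{n}0.png",capture(n)); print(n,get_calibration(n))
print(r.state())
E
```

```text
top {'fx': 470.259229482685, 'fy': 470.259229482685, 'cx': 325.68102506449895, 'cy': 199.91679558092073, 'k1': -0.07123946878874518, 'eye': array([ 292.60353784,   37.01403915, 1476.1870744 ]), 'attitude': array([-0.06958288,  0.07468638,  0.73214172, -0.67346022])}
side {'fx': 381.77202756149, 'fy': 381.77202756149, 'cx': 325.27875642515437, 'cy': 197.6522923671537, 'k1': -0.023160718038496092, 'eye': array([465.53929684, 739.82825646, 606.26934824]), 'attitude': array([-0.03567614,  0.43987299,  0.89532241, -0.06030541])}
{'t': 0.1, 'q': array([-1.40808811e+00,  3.59454742e-01,  1.51131751e+00, -1.24660689e-05,
        1.27251506e+00, -1.15106341e-01]), 'joint_vel': array([ 0.00079015, -0.00084404, -0.00150402, -0.00130769, -0.00099787,
       -0.00069223]), 'effort': array([ 1.22654624e-04, -5.28650880e+01, -2.79350120e+01, -1.46355137e-04,
        4.88976701e-03, -1.27106279e-05]), 'tcp_pos': array([ 164.43737625, -576.38891983,  230.5272376 ]), 'ee_rot': array([ 9.90367277e-01,  1.38462773e-01, -2.61199587e-05, -8.46950426e-04]), 'ft_force': array([-0.03502075, -0.04214343,  0.38208991]), 'wrist_torque': array([-0.00715373,  0.02237245, -0.02105006]), 'gripper_force': 0.0, 'opening': 85.1590499607202}
```

View pics/top0.png

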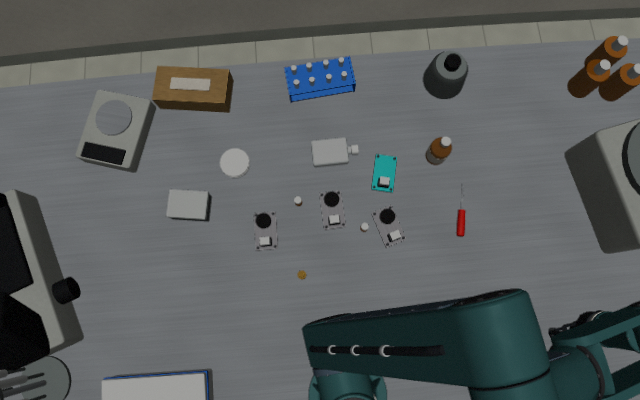

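View pics/side0.png

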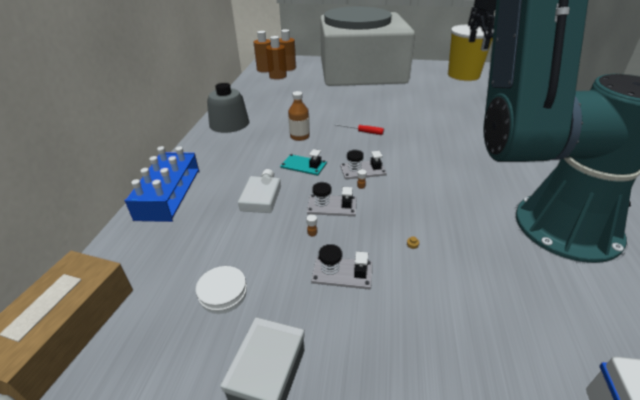

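The top view shows the pads near pixels (263,220), (332,199) and (387,216), and the tags near (265,241), (334,219) and (395,236). The turquoise look-alike is at (384,173). The side view shows the same feet, with pads near (330,255), (321,190) and (355,156).

```bash
cat > h.py <<'E'
import numpy as np,cv2
from scipy.spatial.transform import Rotation as R
from plant import r,capture,get_calibration
def cast(n,u,v,z):
    c=get_calibration(n); K=np.array([[c['fx'],0,c['cx']],[0,c['fy'],c['cy']],[0,0,1]])
    p=cv2.undistortPoints(np.array([[[u,v]]],float),K,np.array([c['k1'],0,0,0,0.]))[0,0]
    d=R.from_quat(c['attitude']).apply([p[0],-p[1],-1]); e=c['eye']
    return e+d*(z-e[2])/d[2]
def blob(img,u,v,h,dark,t):
    g=cv2.cvtColor(img,cv2.COLOR_BGR2GRAY)[v-h:v+h+1,u-h:u+h+1]
    m=(g<t if dark else g>t).astype(np.uint8)
    k,l,s,c=cv2.connectedComponentsWithStats(m)
    i=1+np.argmin([np.hypot(*(c[j]-h))-.1*s[j,4] for j in range(1,k)])
    return c[i]+[u-h,v-h],s[i]
E
cat > m.py <<'E'
from h import *
T=cv2.imread('pics/top0.png');S=cv2.imread('pics/side0.png')
for nm,P,Q,a,b in(("L",(263,220),(265,241),(330,255),(361,257)),("M",(332,199),(334,219),(321,189),(347,193)),("R",(387,216),(395,236),(355,156),(376,155))):
    for n,I,p,d,z in(("top",T,P,1,60),("side",S,a,1,60),("top",T,Q,0,54),("side",S,b,0,54)):
        c,s=blob(I,*p,12,d,45 if d else 170)
        print(nm,n,"pad" if d else "tag",c.round(1),s[2:],cast(n,*c,z).round(1))
E
python3 m.py
python3 -c "
import cv2
T=cv2.imread('pics/top0.png')[150:260,230:430];cv2.imwrite('pics/c.png',cv2.resize(T,None,fx=4,fy=4))"
```

```text
L top pad [263.  220.3] [ 15  15 176] [538.1 210.5  60. ]
L side pad [329.8 254.6] [ 22  20 349] [535.8 219.1  60. ]Traceback (most recent call last):
  File "m.py", line 5, in <module>
    c,s=blob(I,*p,12,d,45 if d else 170)
        ~~~~^^^^^^^^^^^^^^^^^^^^^^^^^^^^
  File "h.py", line 13, in blob
    i=1+np.argmin([np.hypot(*(c[j]-h))-.1*s[j,4] for j in range(1,k)])
        ~~~~~~~~~^^^^^^^^^^^^^^^^^^^^^^^^^^^^^^^^^^^^^^^^^^^^^^^^^^^^^
    return _wrapfunc(a, 'argmin', axis=axis, out=out, **kwds)
    return _wrapit(obj, method, *args, **kwds)
    result = getattr(arr, method)(*args, **kwds)
ValueError: attempt to get argmin of an empty sequence
```

View pics/c.png

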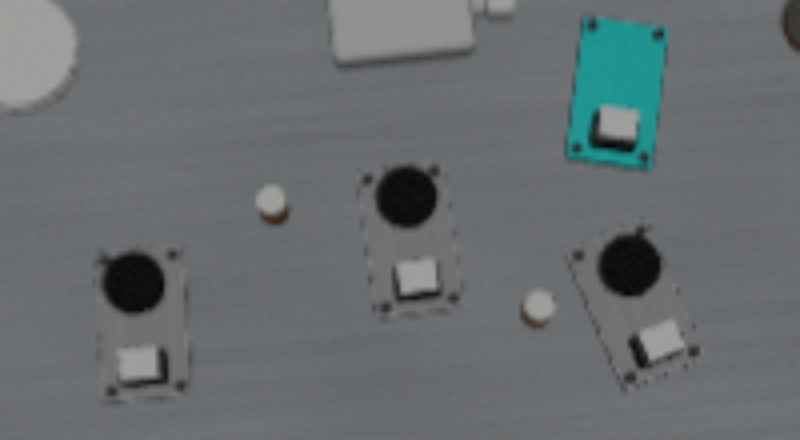

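The enlarged crop shows three pads (black discs), white tags clearly brighter than the grey plates, and the turquoise copy (no pad) above right.

```bash
sed -i 's/45 if d else 170/40 if d else 140/' m.py; python3 m.py; python3 -c "
from h import *
from scipy.spatial.transform import Rotation as R
s=r.state();print(R.from_quat(s['ee_rot']).as_matrix().round(3))"
```

```text
L top pad [263.  220.3] [ 15  14 171] [538.  210.2  60. ]
L side pad [329.8 254.6] [ 22  20 344] [535.7 219.2  60. ]
L top tag [264.  240.1] [ 9  8 63] [478.  211.6  54. ]
L side tag [360.6 254.8] [ 25  25 498] [475.9 206.2  54. ]
M top pad [331.2 198.8] [ 15  15 166] [587.4  -2.9  60. ]
M side pad [321.4 189.4] [ 17  14 185] [584.1   7.6  60. ]
M top tag [333.9 218.4] [ 9  8 61] [526.8  -6.   54. ]
M side tag [346.2 191.1] [ 25  25 435] [524.7  -1.1  54. ]
R top pad [387.  215.9] [ 15  16 177] [ 520.  -168.3   60. ]
R side pad [354.6 155.6] [ 14  10 124] [ 516.9 -157.3   60. ]
R top tag [394.9 234.2] [11 10 67] [ 462.6 -187.2   54. ]
R side tag [376.3 152.8] [ 25  25 471] [ 458.7 -189.8   54. ]
[[ 0.962  0.274 -0.   ]
 [ 0.274 -0.962  0.002]
 [ 0.    -0.002 -1.   ]]
```

Call:
step_arm(offset=[[1,-1,0],[1,-1,0],[1,-1,0],[1,-1,0],[1,-1,0]], dr=[[0,0,0.92],[0,0,0.92],[0,0,0.92],[0,0,0],[0,0,0]], jaw=-1)

```text
t: 0.72
tcp_pos: [296.7, -410.8, 231.0]
ee_rot: [1.0, 0.001, -0.0, -0.0]
ft_force: [-0.1, -0.4, -0.0]
opening: -0.0
gripper_force: 0.0
```

Call:
step_arm(offset=[[1,-1,0],[1,-1,0],[1,-1,0],[1,-1,0],[1,-1,0]], dr=[[0,0,0],[0,0,0],[0,0,0],[0,0,0],[0,0,0]])

```text
t: 1.35
tcp_pos: [446.4, -260.6, 231.0]
ee_rot: [1.0, 0.001, -0.0, -0.0]
ft_force: [-0.3, -0.1, 1.1]
opening: -0.1
gripper_force: 0.0
```

Call:
step_arm(offset=[[0,-1,0],[0,-1,0],[0,-1,0],[0,-1,0],[0,-1,0]], dr=[[0,0,0],[0,0,0],[0,0,0],[0,0,0],[0,0,0]])

```text
t: 1.98
tcp_pos: [445.1, -110.7, 231.0]
ee_rot: [1.0, 0.001, -0.0, -0.0]
ft_force: [0.3, -0.1, 0.6]
opening: -0.1
gripper_force: 0.0
```

Call:
step_arm(offset=[[0,-1,0],[0,-1,0],[0,-1,0],[0,-1,0],[0,-1,0]], dr=[[0,0,0],[0,0,0],[0,0,0],[0,0,0],[0,0,0]])

```text
t: 2.6
tcp_pos: [444.8, 39.2, 231.1]
ee_rot: [1.0, 0.001, -0.0, -0.0]
ft_force: [-0.8, -0.6, 0.9]
opening: -0.3
gripper_force: 0.0
```

Call:
step_arm(offset=[[0.62,-1,0.6],[0.62,-1,0.6],[0.62,-1,0.6],[0.62,-1,0.6],[0.62,-1,0.6]], dr=[[0,0,0],[0,0,0],[0,0,0],[0,0,0],[0,0,0]])

```text
t: 3.22
tcp_pos: [538.2, 189.4, 140.4]
ee_rot: [1.0, 0.001, -0.0, 0.0]
ft_force: [0.1, -0.7, 0.6]
opening: -0.1
gripper_force: 0.0
```

Call:
step_arm(offset=[[0,-0.7,0.6],[0,0,0.6],[0,0,0.6],[0,0,0],[0,0,0]], dr=[[0,0,0],[0,0,0],[0,0,0],[0,0,0],[0,0,0]])

```text
t: 3.85
tcp_pos: [537.6, 209.3, 87.7]
ee_rot: [1.0, 0.001, -0.0, -0.0]
ft_force: [-0.0, -0.9, 0.3]
opening: -0.0
gripper_force: 0.0
```

```bash
python3 -c "
from h import *
I=capture('top');J=capture('side')
f=lambda a:cv2.resize(a,(400,400))
cv2.imwrite('pics/t1.png',np.hstack([f(I[170:270,215:315]),f(J[200:320,270:390])]))
s=r.state();print(s['tcp_pos'],s['ft_force'])"
```

```text
[538.29956155 209.37091329  88.14422457] [0.9961831  0.06767495 0.01756147]
```

View pics/t1.png

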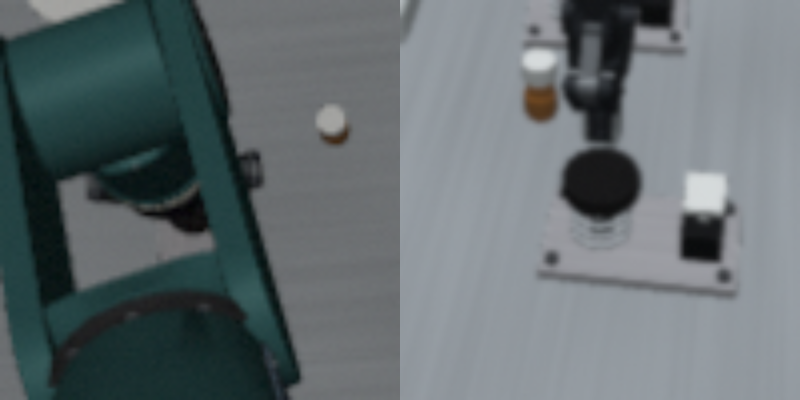

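The side view shows the closed fingertips above the left pad at crop (600,140), with the pad centred at (600,185), so the arm is aligned.

Call:
step_arm(offset=[[0,0,0.8],[0,0,0.27],[0,0,0.2],[0,0,0],[0,0,0]], dr=[[0,0,0],[0,0,0],[0,0,0],[0,0,0],[0,0,0]])

```text
t: 4.58
tcp_pos: [538.2, 209.3, 51.0]
ee_rot: [1.0, 0.001, 0.0, -0.0]
ft_force: [-3.4, -0.2, 12.7]
opening: -0.3
gripper_force: 6.0
```

```bash
cat > f.py <<'E'
from h import *
F=[]
for i in range(8):
    capture('side');s=r.state();F.append([s['ft_force'][2],*s['tcp_pos']])
print(np.mean(F,0).round(2),np.std(F,0).round(2),s['t'])
E
python3 f.py
```

```text
[ 11.98 538.19 209.34  51.1 ] [0.37 0.02 0.02 0.03] 4.975
```

Call:
step_arm(offset=[[0,0,-1],[0.2,1,-0.3],[0.2,1,0],[0.2,1,0],[0.2,1,0]], dr=[[0,0,0],[0,0,0],[0,0,0],[0,0,0],[0,0,0]])

```text
t: 5.6
tcp_pos: [562.5, 88.4, 89.0]
ee_rot: [1.0, 0.001, 0.0, -0.0]
ft_force: [-0.2, -0.1, 0.1]
opening: -0.2
gripper_force: 0.0
```

Call:
step_arm(offset=[[0.3,1,0],[0.3,1,0],[0.25,1,0],[0,0.07,0],[0,0,0]], dr=[[0,0,0],[0,0,0],[0,0,0],[0,0,0],[0,0,0]])

```text
t: 6.22
tcp_pos: [587.5, -2.3, 88.5]
ee_rot: [1.0, 0.001, -0.0, -0.0]
ft_force: [0.1, 0.4, 0.4]
opening: 0.0
gripper_force: 0.0
```

Call:
step_arm(offset=[[0,0,0.8],[0,0,0.3],[0,0,0.2],[0,0,0],[0,0,0]], dr=[[0,0,0],[0,0,0],[0,0,0],[0,0,0],[0,0,0]])

```text
t: 6.85
tcp_pos: [587.6, -2.3, 49.7]
ee_rot: [1.0, 0.001, -0.0, -0.0]
ft_force: [-1.9, 3.5, 4.6]
opening: 0.0
gripper_force: 2.0
```

```bash
python3 f.py
```

```text
[  4.05 587.93  -2.57  49.57] [0.27 0.06 0.07 0.12] 7.25
```

Call:
step_arm(offset=[[0,0,-1],[-0.2,1,-0.3],[-0.4,1,0],[-0.4,1,0],[-0.4,1,0]], dr=[[0,0,0],[0,0,0],[0,0,0],[0,0,0],[0,0,0]])

```text
t: 7.88
tcp_pos: [546.3, -124.5, 88.1]
ee_rot: [1.0, 0.001, 0.001, 0.001]
ft_force: [0.6, -0.9, -0.1]
opening: 0.2
gripper_force: 0.0
```

Call:
step_arm(offset=[[-0.4,1,0],[-0.4,0.5,0],[0,0,0],[0,0,0]], dr=[[0,0,0],[0,0,0],[0,0,0],[0,0,0]])

```text
t: 8.38
tcp_pos: [522.4, -167.3, 88.2]
ee_rot: [1.0, 0.001, 0.0, -0.0]
ft_force: [-0.6, 0.7, 1.0]
opening: 0.1
gripper_force: 0.0
```

Call:
step_arm(offset=[[-0.06,0.03,0.8],[0,0,0.3],[0,0,0.2],[0,0,0],[0,0,0]], dr=[[0,0,0],[0,0,0],[0,0,0],[0,0,0],[0,0,0]])

```text
t: 9.0
tcp_pos: [520.4, -167.7, 49.9]
ee_rot: [1.0, 0.001, -0.0, -0.0]
ft_force: [-2.3, 1.3, 7.8]
opening: -0.0
gripper_force: 4.3
```

```bash
python3 f.py
```

```text
[   8.27  520.38 -167.7    50.  ] [0.45 0.01 0.01 0.02] 9.4
```

Forces at about 10 mm depth were 12.0 N (left, 9 mm), 4.05 N (middle) and 8.3 N (right), so the middle foot is the softest. Next is its tag, at (526.5, -6).

Call:
step_arm(offset=[[0,0,-1],[0,-1,-0.3],[0.1,-1,0],[0.1,-1,0],[0,-1,0]], dr=[[0,0,0],[0,0,0],[0,0,0],[0,0,0],[0,0,0]])

```text
t: 10.02
tcp_pos: [526.7, -47.2, 88.5]
ee_rot: [1.0, 0.001, 0.0, -0.0]
ft_force: [0.1, -0.8, 0.5]
opening: -0.0
gripper_force: 0.0
```

Call:
step_arm(offset=[[0,-1,0],[0,-0.4,0],[0,0,0],[0,0,0]], dr=[[0,0,0],[0,0,0],[0,0,0],[0,0,0]])

```text
t: 10.52
tcp_pos: [526.3, -7.4, 88.3]
ee_rot: [1.0, 0.001, 0.0, 0.0]
ft_force: [0.4, -0.2, -0.7]
opening: -0.1
gripper_force: 0.0
```

```bash
python3 -c "
from h import *
J=capture('side')
cv2.imwrite('pics/t2.png',cv2.resize(J[120:220,270:420],None,fx=4,fy=4));s=r.state();print(s['tcp_pos'],s['t'])"
```

```text
[526.26753434  -7.54078625  88.2690275 ] 10.575
```

View pics/t2.png

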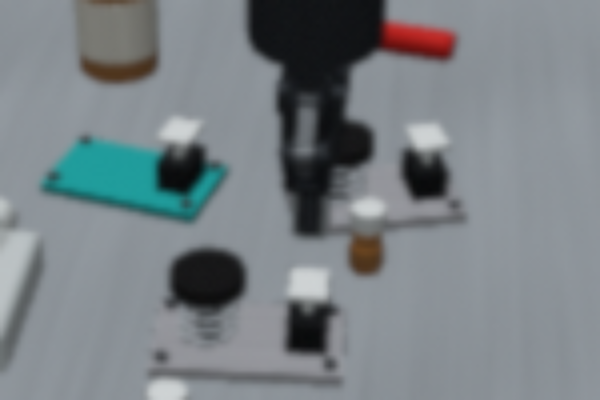

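The fingertips are at crop (308,235), right above the middle tag at (309,283), and all the pads are up.

Call:
step_arm(offset=[[0,0,0.9],[0,0,0.3],[0,0,0.25],[0,0,0.17],[0,0,0]], dr=[[0,0,0],[0,0,0],[0,0,0],[0,0,0],[0,0,0]])

```text
t: 11.2
tcp_pos: [526.4, -6.7, 39.6]
ee_rot: [1.0, 0.001, 0.0, -0.0]
ft_force: [-0.2, 0.0, 0.3]
opening: -0.2
gripper_force: 0.0
```

Call:
step_arm(offset=[[0,0,0.05],[0,0,0],[0,0,0]], dr=[[0,0,0],[0,0,0],[0,0,0]])

```text
t: 11.58
tcp_pos: [526.8, -6.6, 39.0]
ee_rot: [1.0, 0.001, 0.001, 0.0]
ft_force: [-0.6, -0.4, 6.4]
opening: -0.0
gripper_force: 3.2
```

Call:
step_arm(offset=[[0,0,0.05],[0,0,0],[0,0,0]], dr=[[0,0,0],[0,0,0],[0,0,0]])

```text
t: 11.95
tcp_pos: [526.8, -6.6, 38.9]
ee_rot: [1.0, 0.001, 0.001, 0.0]
ft_force: [-5.4, -0.3, 22.8]
opening: -0.2
gripper_force: 10.9
```

Call:
step_arm(offset=[[0,0,-1],[0,0,-1],[0,0,-1],[-1,0,-1],[-1,0,-1]], dr=[[0,0,0],[0,0,0],[0,0,0],[0,0,0],[0,0,0]])

```text
t: 12.58
tcp_pos: [465.8, -6.6, 187.8]
ee_rot: [1.0, 0.001, 0.001, -0.0]
ft_force: [0.1, 0.1, 1.2]
opening: -0.2
gripper_force: 0.0
```

Call:
step_arm(offset=[[0,1,0],[0,1,0],[0,1,0],[0,0,0],[0,0,0]], dr=[[0,0,0],[0,0,0],[0,0,0],[0,0,0],[0,0,0]])

```text
t: 13.2
tcp_pos: [466.1, -96.3, 186.7]
ee_rot: [1.0, 0.001, 0.0, -0.0]
ft_force: [0.9, 0.5, 0.4]
opening: -0.2
gripper_force: 0.0
```

```bash
python3 -c "
from h import *
J=capture('side')
cv2.imwrite('pics/t3.png',cv2.resize(J[120:300,260:430],None,fx=3,fy=3));s=r.state();print(s['tcp_pos'],s['ft_force'],s['t'])"
```

```text
[466.05058489 -95.9984406  186.62184908] [ 0.13218337 -0.05758293  0.43065378] 13.25
```

View pics/t3.png

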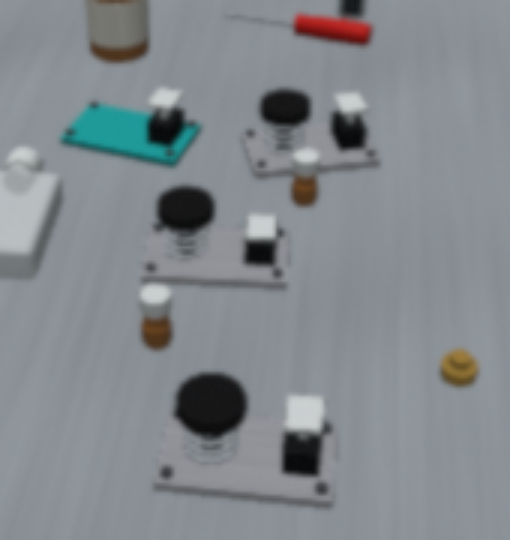

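The middle tag sits down on its block at crop (262,228). The left (304,415) and right (350,105) tags are up, all the pads are up, the vials haven't moved, and the arm is clear.

```bash
python3 -c "
from plant import ticket
print(ticket.sign_off())"
```

```text
the job is handed in; nothing more can be done
None
```

The middle foot is the softest (about 4 N at 10 mm down, against 8 N right and 12 N left), so I pushed its tag fully down and handed the job in; the last picture showed the other two tags and all three pads up, and no judging result came back.

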